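Magnet carrier onto the stirrer's D-shaft

ROBOT

A 6-joint arm with a two-finger parallel gripper is mounted at the origin on the work surface. World frame = base frame: x ahead of the robot, y to its left, z up, the work surface at z = 0. Lengths are in mm, angles in rad, forces in N, time in s.
With the tool pointing down it reaches from about 400 to 925 mm from the base axis. Payload 12.5 kg.
Tool frame: the origin (TCP) lies at the centre of the arm's flange, where the gripper is bolted on; the fingertips stand 190 mm ahead of it and the grasp point (between the pads) lies 171 mm ahead of it; z points along the fingers, y is the line along which they close (so a half turn about z gives the same grasp; the last joint's range is limited). The gripper opens to 95 mm and grips with 3 to 60 N. Pads are 20 mm wide; open, the fingers measure 119 mm over their backs; the gripper's body (75 mm by 180 mm) begins 59 mm behind the grasp point.
Start: joints at [-1.312, 0.491, 1.559, -0, 1.092, -0.106], TCP at [222.996, -583.865, 404.761] pointing down, gripper open.
Joint ranges: [-3.1, 3.1], [-0.84, 2.19], [0.05, 2.79], [-1.13, 4.28], [0.06, 2.93], [-2.69, 2.69]. Speed limits (rad/s): [2.22, 2.22, 2.79, 3.14, 3.14, 3.14].

INTERFACE

Orientations are given as [roll, pitch, yaw] about the fixed x, y, z axes, in that order (R = Rz(yaw) Ry(pitch) Rx(roll)).
In Python, from cell import env, read_camera, search_frame, cut_out gives the robot as it stands. The module is installed in compiled form; this text tells all that it offers.
- The arm moves only by the tool move_arm, never from a script. Its argument "commands" is a list of rows, each a list of 3 entries, a list of its own where there are three numbers: the shift along the world's x, y, z normalised to -1 to 1, where 1 is 0.03 m, then the turn about the world's z normalised to -1 to 1, where 1 is 0.08 rad, then the opening, from -1 (shut) to 1 (fully open), so that 0 is half open. A call has 1 to 20 rows; each row shifts and turns the commanded pose from where the row before left it; what a row does not reach is not made up. A row lasts 1/12 s, in which the tool goes at most 41.7 mm and 7.16 degrees, less where a joint would pass 70% of its speed; a pose out of reach is approached as far as the arm can. A call with a number of a shift or a turn outside -1 to 1 is refused whole. A call with a gripper value outside its range is refused whole. The fingers move at their own pace and stop on an object; the grip force is fixed at half the most. Time passes only in rows, so rows that do not move let the fingers close. It gives the time, the measured TCP pose, the force, the opening and the grip force at its end, in the units of the state.
- env.state(): the state, without advancing time (a new reading comes with each control period).
- read_camera(name): name is "scene" or "top" or "wrist"; returns a dict with "image" (420x560x3 uint8, red, green, blue), "fx", "fy", "cx", "cy" (pixels), "rvec" (rotation vector, rad) and "tvec" (3), from world to camera coordinates, as OpenCV has them. Camera axes: x right, y down, z forward; pixel columns grow to the right and rows downward; lengths in mm; the calibration is good to about 2 mm. A picture is of the moment at which its call begins. There is no depth.
- env.job_done(): hands the job in; it is judged then, once.
Trained networks look in a picture, given as the dict that the camera call returned (one of the last four; its "shot" number tells which), for a name from the list of things; names that differ only in an ending like _2 or _b are one class to them, and where a whole thing is asked for, a point or a joint stands for the part that bears it (a point fixed in the world has none). Each returns a list of dicts, best first, with "confidence" (0 to 1); they miss things now and then, are a little off and sometimes report something else, mostly with a low value. They report only what shows in the picture. A call takes as long as a camera call. They do not tell look-alikes from the thing itself.
- search_frame(thing, picture): "at" ([column, row] in pixels, amid what is visible of it).
- cut_out(thing, picture): "region" (420x560 bool, what is visible of it) and "at" ([column, row] in pixels, amid what is visible of it).
The state is a dict: "t": time; "joints": joint angles; "qvel": joint speeds; "tau": joint torques, N m; "eef_pos": TCP position; "tcp_rot": TCP orientation; "ft_force": force on the tool from outside, world axes, zero at the start; "moment": the same for the moment, N m; "opening": opening from 0.0 (shut) to 1.0 (fully open); "grip_force": force on a finger pad.
Only numpy, scipy, OpenCV 4.12 (cv2) and the standard library are available. Lean on these libraries where they do the work, as an engineer would, in place of code of your own. Each camera call takes 0.05 s, during which the arm holds its last target. There are 200 camera calls.

TASK

The magnetic stirrer stands open for repair. Close the fingers on its upright motor shaft so that they feel the set-screw flat, and with that grip turn the shaft until the flat faces straight out over the control panel. Then slide the loose magnet carrier onto the shaft, fully down on the shoulder and with its set-screw (the end with the red magnet) over the flat, and finish with it still gripped there, so that a colleague can tighten the screw; leave everything else on the bench where it is.

Things in the scene. Friction and masses are not known exactly. Their poses are not given: they have to be found in the camera images.
- stirrer: Opened magnetic stirrer, dark casing fixed to the bench. Origin: on the bench under the shaft axis; z up, +x to its front, the sloping control panel with two dials. Pan from x -105 to 195 mm, y +-105 mm; side and rear walls 86 mm high, 101 mm off the axis; 12 mm brass pillars 92 mm high at x, y +-88 mm; control section x 100 to 195 mm, at most 60 mm high; motor 64 mm wide, top at 56 mm, boss 26 mm wide, top at 64 mm.
- shaft (a joint): Turn of the motor shaft (rad) about the vertical axis, counter-clockwise from above positive; 0 when the flat faces the stirrer's front (+x of the stirrer), starting somewhere between 0.5 and 1.5. It turns stiffly (0.04 N m) and stays where it is left.
- shaft_seat (a point): On the shaft axis at the top of the shaft's shoulder (20 mm wide), 70 mm above the bench; turns with the shaft: z up, x out through the flat. The dark steel shaft stands 30 mm up from here, 12 mm thick, the last 3 mm tapered; one side is milled flat over its whole length, 3.5 mm from the axis: 9.5 mm across flat and back, 12 mm elsewhere.
- shaft_flat: The bright milled flat of the shaft, 9.7 mm wide and 27 mm high. Origin: the middle of its face, 3.5 mm off the shaft axis and 13.5 mm above the shoulder; x points straight out of the flat, z up.
- carrier_mid (a point): Magnet carrier, a loose aluminium part, about 0.1 kg, hub down beside the stirrer. Point on the bore's axis, 11 mm above the hub's lower face; x along the bar to the red magnet, z up. Hub 22 mm wide, 14 mm high; on it a bar 84 (x) x 24 (y) x 8 mm, top 11 mm above this point, gripped across its 24 mm at the middle. Magnets on the bar 21 mm wide, 8 mm high, red at x +30, blue at -30 mm. Bore 13.5 mm, through.
- carrier_screw (a point): The small brass set-screw in the carrier's hub, flush in the hub's side under the red magnet: 11 mm from the bore's axis along the carrier's x, 7 mm above the hub's lower face.
- carrier: The same magnet carrier; origin at the centre of the hub's lower face, axes as carrier_mid.
- screw_dish: Not part of the job, leave alone. Origin: centre of the underside, z up. Round steel dish with screws, 92 mm wide, 20 mm high.
- amber_a: Not part of the job, leave alone. Origin: centre of the underside, z up. Brown bottle with white cap, 62 mm wide, 116 mm high.
- amber_b: Not part of the job, leave alone. Origin: centre of the underside, z up. Brown bottle with white cap, 62 mm wide, 116 mm high.
- wash_bottle: Not part of the job, leave alone. Origin: centre of the underside, z up. White wash bottle with bent spout, 72 mm wide, 230 mm high.
- vial_a: Not part of the job, leave alone. Origin: centre of the underside, z up. Glass vial with white cap, 25 mm wide, 48 mm high.
- vial_b: Not part of the job, leave alone. Origin: centre of the underside, z up. Glass vial with white cap, 25 mm wide, 48 mm high.
- hex_key: Not part of the job, leave alone. L-shaped dark hex key, 100 x 32 mm, 6 mm thick, lying flat. Origin: under the middle of its long arm, z up.
There are look-alikes about, which are no part of the job. Leave any pink look-alike of the carrier alone.

How it is judged (in metres and radians):
On the way, in this order (a step that is already met when the one before it is completed fails the run):
1. the fingers close on the shaft and feel its flat (contact force between the fingers and shaft_flat above 1 N), for 0.2 s.
2. gripped by the flat, the shaft is turned until the flat faces straight over the control panel (within 0.2 rad) (value of joint shaft between -0.2 and 0.2 rad and contact force between the fingers and shaft_flat above 1 N), for 0.2 s.
At the end, for the whole second after the job is handed in: The shaft's flat faces the stirrer's front within 0.2 rad; the carrier is upright on the shaft (tilt below 0.12 rad), its hub within 2.5 mm of the shoulder, its set-screw in front of the flat (within 3 mm to either side), at rest, and the fingers still grip it with more than 2 N (value of joint shaft between -0.2 and 0.2 rad and horizontal distance between carrier_mid and shaft_seat below 0.003 m and z of carrier_mid in the frame of shaft_seat between 0.008 and 0.0135 m and angle between carrier_mid's own z axis and vertical below 0.12 rad and x of carrier_screw in the frame of shaft_seat above 0.005 m and y of carrier_screw in the frame of shaft_seat between -0.003 and 0.003 m and contact force between the fingers and carrier above 2 N and linear speed of carrier below 0.02 m/s); the arm keeps its last pose, push and grip.
It fails at once if the screw dish is moved by more than 30 mm or tipped (distance of screw_dish from where it was at the start of the episode above 0.03 m or angle between screw_dish's own z axis and vertical above 0.35 rad).
It fails at once if a brown bottle is moved by more than 30 mm or tipped (distance of any of amber_a, amber_b from where it was at the start of the episode above 0.03 m or angle between any of amber_a, amber_b's own z axis and vertical above 0.35 rad).
It fails at once if the wash bottle is moved by more than 30 mm or tipped (distance of wash_bottle from where it was at the start of the episode above 0.03 m or angle between wash_bottle's own z axis and vertical above 0.35 rad).
It fails at once if a vial is moved by more than 30 mm or tipped (distance of any of vial_a, vial_b from where it was at the start of the episode above 0.03 m or angle between any of vial_a, vial_b's own z axis and vertical above 0.35 rad).
It fails at once if the hex key is moved by more than 30 mm or tipped (distance of hex_key from where it was at the start of the episode above 0.03 m or angle between hex_key's own z axis and vertical above 0.35 rad).
It also fails if it takes over 51 s, if anything falls off the work surface, if the arm or the gripper's body presses on something with over 40 N, if the wrist force passes 120 N, or if a joint passes its speed limit or range.

## Working session

There is one attempt and no reset: what is moved stays moved. The work goes in short steps, Python scripts to look and compute and a tool call to move; the robot and the scene stay as the last step left them, time stands still between calls to the robot, and variables do not carry over. Pictures are saved under pics/ and viewed, at most 10 in all, crops included, and the job is handed in when it is done.

Besides the shell and the picture viewer there is one more tool, called as name([rows], argument=value, ...), one row to a line, values as JSON. move_arm: Moves the arm, as the interface text tells. Its arguments: {"type":"object","properties":{"commands":{"type":"array","items":{"type":"array"}}},"required":["commands"]}

```bash
mkdir -p pics; cat > h.py <<'E'
import numpy as np, cv2
from cell import env, read_camera, search_frame, cut_out
def cam(p):
    R=cv2.Rodrigues(np.array(p["rvec"],float))[0]; t=np.array(p["tvec"],float).ravel()
    return R,t
def ray(p,uv):
    R,t=cam(p); d=np.array([(uv[0]-p["cx"])/p["fx"],(uv[1]-p["cy"])/p["fy"],1.]); return -R.T@t, R.T@d
def atz(p,uv,z):
    o,d=ray(p,uv); return o+d*(z-o[2])/d[2]
def proj(p,X):
    R,t=cam(p); c=R@np.array(X,float)+t; return [p["fx"]*c[0]/c[2]+p["cx"],p["fy"]*c[1]/c[2]+p["cy"]]
def tri(obs):
    A=np.zeros((3,3));b=np.zeros(3)
    for p,uv in obs:
        o,d=ray(p,uv); d/=np.linalg.norm(d); M=np.eye(3)-np.outer(d,d); A+=M;b+=M@o
    return np.linalg.solve(A,b)
def save(p,name): cv2.imwrite("pics/"+name,p["image"][:,:,::-1])
E
python3 - <<'E'
from h import *
np.set_printoptions(precision=1,suppress=True)
P={}
for n in("top","scene"):
    p=read_camera(n);P[n]=p;save(p,n+"0.png");R,t=cam(p);print(n,-R.T@t,R[2],p["fx"])
    for th in("shaft_seat","shaft_flat","carrier_mid","carrier_screw","carrier","stirrer","wash_bottle","amber_a","vial_a","screw_dish","hex_key"):
        print(th,[(np.round(r["at"],1).tolist(),round(r["confidence"],2),atz(p,r["at"],{"carrier_mid":11,"carrier":20,"shaft_flat":84,"shaft_seat":70}.get(th,0))[:2]) for r in search_frame(th,p)[:4]])
print(env.state())
E
```

```text
top [ 375.1   10.1 1336.3] [ 0.2  0.  -1. ] 438.3253606378226
shaft_seat [([459.8, 232.1], 0.6, array([ 549.5, -526.3]))]
shaft_flat []
carrier_mid [([197.3, 243.4], 0.74, array([526.4, 247. ])), ([197.0, 202.8], 0.64, array([652.4, 251.5])), ([161.4, 238.0], 0.6, array([543.4, 357. ])), ([151.0, 277.9], 0.47, array([423.3, 382.9]))]
carrier_screw [([161.7, 241.7], 0.78, array([533.4, 358.4])), ([195.8, 242.3], 0.62, array([531.1, 253.7])), ([198.8, 203.4], 0.55, array([652.8, 247.9])), ([148.6, 281.1], 0.52, array([414.1, 392.8]))]
carrier [([160.7, 242.6], 0.74, array([528.3, 356.1])), ([147.0, 281.5], 0.71, array([412.4, 391.8])), ([200.7, 197.7], 0.65, array([666.5, 238.9])), ([198.1, 245.3], 0.57, array([519.7, 242.8]))]
stirrer [([284.7, 241.3], 0.96, array([533. , -18.7]))]
wash_bottle [([104.1, 217.5], 0.94, array([609.5, 540.6]))]
amber_a [([458.6, 230.5], 0.94, array([ 564.1, -552.7])), ([93.1, 271.9], 0.8, array([442.3, 562.6]))]
vial_a [([134.1, 191.3], 0.44, array([692.5, 452. ]))]
screw_dish [([391.7, 239.7], 0.63, array([ 536.6, -346.2]))]
hex_key []
scene [ 1388.8 -11
[... 648 characters left out ...]
))]
amber_a [([158.3, 301.3], 0.88, array([ 504. , -501.4])), ([316.6, 168.0], 0.57, array([396.2, 620.9]))]
vial_a [([344.0, 199.8], 0.45, array([662.6, 421. ])), ([350.8, 192.3], 0.36, array([654.3, 501. ]))]
screw_dish [([202.5, 274.5], 0.86, array([ 523. , -324.8]))]
hex_key [([315.1, 252.9], 0.47, array([765.8,  11. ]))]
{'t': 1.2, 'joints': array([-1.3,  0.5,  1.6, -0. ,  1.1, -0.1]), 'qvel': array([-0.,  0., -0.,  0.,  0.,  0.]), 'tau': array([  0. , -61.2, -25.8,   0.1,   0. ,  -0. ]), 'eef_pos': array([ 223. , -583.9,  404.8]), 'tcp_rot': array([3.1, 0. , 0.4]), 'ft_force': array([-0.5,  0.4, -0.9]), 'moment': array([-0., -0., -0.]), 'grip_force': 0.0, 'opening': 1.0009973308037412}
```

```bash
python3 - <<'E'
import cv2
a=cv2.imread("pics/top0.png")
cv2.imwrite("pics/top0c.png",cv2.resize(a[165:305,120:340],(800,509),interpolation=cv2.INTER_CUBIC))
E
```

```text
(no output)
```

View pics/top0c.png

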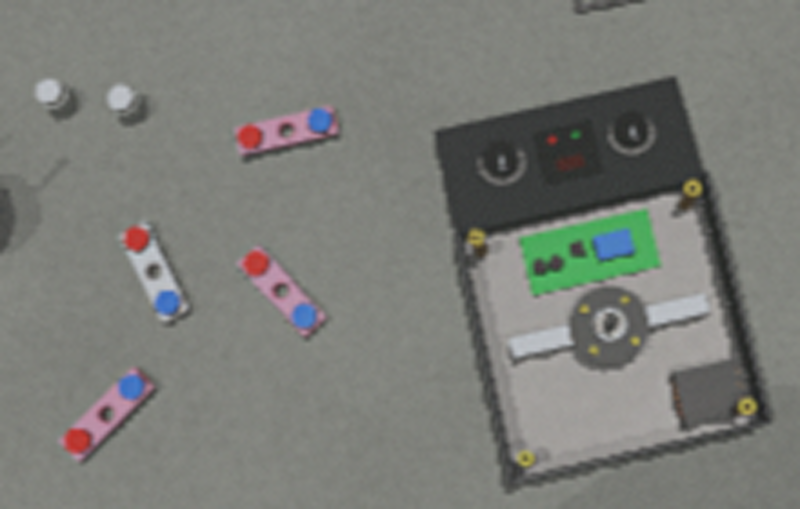

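View pics/scene0.png

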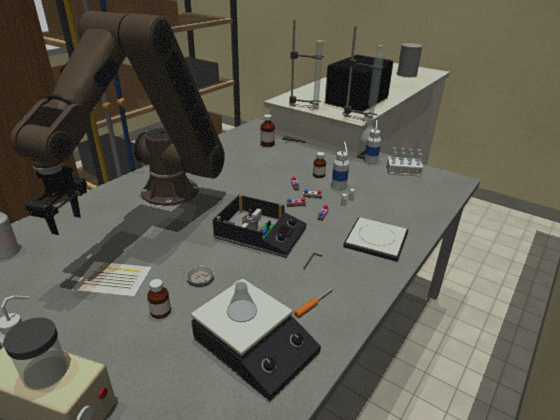

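```bash
python3 - <<'E'
from h import *
np.set_printoptions(precision=2,suppress=True)
p=read_camera("top")
f=lambda c:(119.6+c[0]*.275,164.6+c[1]*.275)
pl=np.array([atz(p,f(c),92)[:2] for c in[(477,238),(692,188),(747,407),(526,459)]])
print(pl,pl.mean(0),atz(p,f((611,323)),100))
# FL, FR, RR, RL : front= FL-RL
d=pl[0]-pl[3]+pl[1]-pl[2];e=pl[0]-pl[1]+pl[3]-pl[2];print(d/2,e/2,np.arctan2(d[1],d[0]),np.arctan2(-e[0],e[1]))
r=atz(p,f((136,238)),30);b=atz(p,f((167,302)),30);print(r,b,(r+b)/2,np.linalg.norm(r-b),np.arctan2((r-b)[1],(r-b)[0]),atz(p,f((153,271)),22))
print(env.state()["tcp_rot"],env.state()["t"])
w=read_camera("wrist");R,t=cam(w);print(-R.T@t,R)
E
```

```text
[[ 554.96   80.2 ]
 [ 594.2   -89.96]
 [ 422.31 -129.13]
 [ 383.41   41.54]] [488.72 -24.34] [486.84 -24.53 100.  ]
[171.72  38.91] [-39.07 170.42] 0.22282463375125303 0.22537300968936413
[565.16 366.31  30.  ] [511.91 338.36  30.  ] [538.54 352.34  30.  ] 60.132900163350634 0.4833168210400798 [538.59 353.09  22.  ]
[ 3.14 -0.    0.36] 1.25
[ 286.06 -559.53  384.2 ] [[ 0.36 -0.93  0.  ]
 [-0.91 -0.35  0.24]
 [-0.22 -0.09 -0.97]]
```

move_arm([
  [[0.442,0.933,-0.1],0.525,1],
  [[0.442,0.933,-0.1],0.525,1],
  [[0.442,0.933,-0.1],0.525,1],
  [[0.442,0.933,-0.1],0.525,1],
  [[0.442,0.933,-0.1],0.525,1],
  [[0.442,0.933,-0.1],0.525,1],
  [[0.442,0.933,-0.1],0.525,1],
  [[0.442,0.933,-0.1],0.525,1],
  [[0.442,0.933,-0.1],0.525,1],
  [[0.442,0.933,-0.1],0.525,1],
  [[0.442,0.933,-0.1],0.525,1],
  [[0.442,0.933,-0.1],0.525,1],
  [[0.442,0.933,-0.1],0.525,1],
  [[0.442,0.933,-0.1],0.525,1],
  [[0.442,0.933,-0.1],0.525,1],
  [[0.442,0.933,-0.1],0.525,1],
  [[0.442,0.933,-0.1],0.525,1],
  [[0.442,0.933,-0.1],0.525,1],
  [[0.442,0.933,-0.1],0.525,1],
  [[0.442,0.933,-0.1],0.525,1],
])

```text
t: 2.97
eef_pos: [488.7, -22.5, 344.8]
tcp_rot: [3.141, -0.0, 1.207]
ft_force: [-0.1, 0.1, 0.2]
opening: 1.0
grip_force: 0.0
```

move_arm([
  [[0,0,0],0,1],
  [[0,0,0],0,1],
])

```text
t: 3.13
eef_pos: [488.5, -22.9, 344.6]
tcp_rot: [-3.141, 0.0, 1.207]
ft_force: [-0.0, -0.2, 0.1]
opening: 1.0
grip_force: 0.0
```

```bash
python3 - <<'E'
from h import *
np.set_printoptions(precision=2,suppress=True)
p=read_camera("wrist");save(p,"w1.png")
for th,z in(("shaft_seat",70),("shaft_flat",84)):
    print(th,[(r["at"],r["confidence"],atz(p,r["at"],z)) for r in search_frame(th,p)])
print(proj(p,(488,-24.4,100)))
import pickle;pickle.dump(p,open("w1.pkl","wb"))
u,v=map(int,proj(p,(488,-24.4,90)))
c=p["image"][max(0,v-75):v+75,max(0,u-100):u+100,::-1];print(u,v)
cv2.imwrite("pics/w1c.png",cv2.resize(c,None,fx=4,fy=4,interpolation=cv2.INTER_CUBIC))
print(env.state())
E
```

```text
shaft_seat [([281.5, 212.4], 0.82, array([487.73, -22.3 ,  70.  ]))]
shaft_flat [([552.8, 79.8], 0.4, array([703.97,   3.5 ,  84.  ]))]
[np.float64(282.7188462275725), np.float64(225.25229662314769)]
282 221
{'t': 3.2833, 'joints': array([-0.19,  0.38,  1.96, -0.  ,  0.81,  0.18]), 'qvel': array([-0.01, -0.  , -0.  ,  0.  , -0.  ,  0.  ]), 'tau': array([  0.87, -47.55, -20.08,   0.08,   0.02,  -0.  ]), 'eef_pos': array([487.92, -24.71, 344.86]), 'tcp_rot': array([3.14, 0.  , 1.2 ]), 'ft_force': array([-0.63, -0.47,  0.55]), 'moment': array([-0.03, -0.04,  0.02]), 'grip_force': 0.0, 'opening': 0.9996649774216331}
```

View pics/w1c.png

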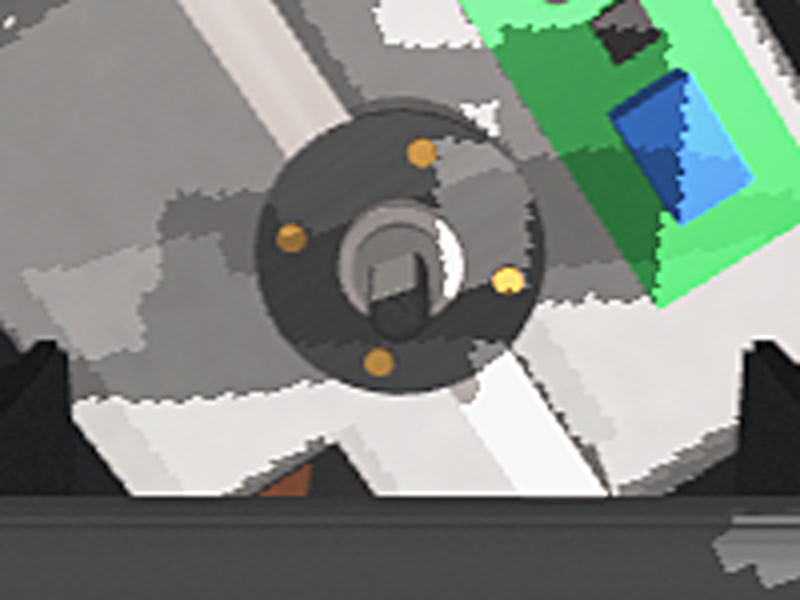

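```bash
python3 - <<'E'
from h import *
import pickle
p=pickle.load(open("w1.pkl","rb"))
S=12;u0,v0=262,200
c=cv2.resize(p["image"][v0:v0+50,u0:u0+50,::-1],None,fx=S,fy=S,interpolation=cv2.INTER_CUBIC)
# find axis from shoulder ring etc. by hand: print predicted corners
for th in(.6,.8,1.,1.2,1.4):
    a=.224+th;n=np.array([np.cos(a),np.sin(a),0]);t=np.array([-n[1],n[0],0])
    o=[]
    for z,w in((97,4.85),(70,4.85)):
        for s in(1,-1):
            q=np.array(proj(p,np.array([488,-24.4,z])+3.5*n+s*w*t)); o.append(np.round((q+.5-[u0,v0])*S).tolist())
    print(th,o)
print([ (np.round((np.array(proj(p,(488,-24.4,z)))+.5-[u0,v0])*S)).tolist() for z in(70,97,100)])
cv2.imwrite("pics/w1z.png",c)
E
```

```text
0.6 [[203.0, 217.0], [348.0, 273.0], [208.0, 110.0], [338.0, 161.0]]
0.8 [[188.0, 228.0], [341.0, 255.0], [195.0, 120.0], [333.0, 145.0]]
1.0 [[176.0, 242.0], [332.0, 240.0], [183.0, 133.0], [324.0, 131.0]]
1.2 [[166.0, 258.0], [319.0, 226.0], [175.0, 148.0], [312.0, 118.0]]
1.4 [[161.0, 276.0], [303.0, 215.0], [170.0, 164.0], [298.0, 109.0]]
[[254.0, 181.0], [255.0, 295.0], [255.0, 309.0]]
```

View pics/w1z.png

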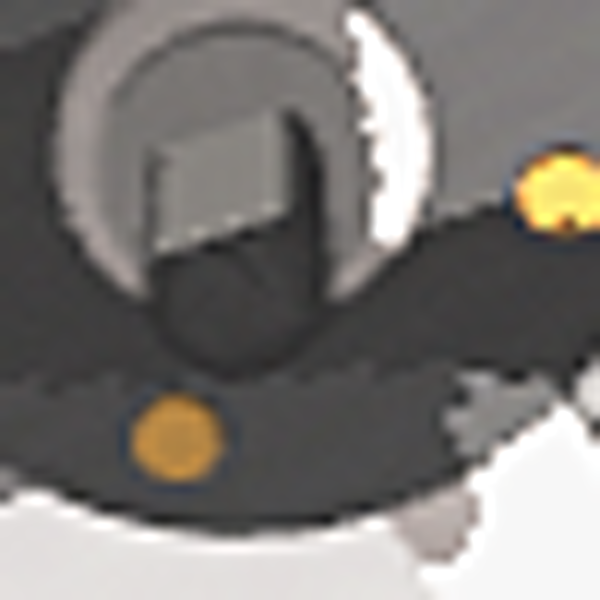

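move_arm([
  [[-0.03,0.02,-0.03],1,-0.2],
  [[0,0,0],1,-0.2],
  [[0,0,0],1,-0.2],
  [[0,0,0],1,-0.2],
  [[0,0,0],1,-0.2],
  [[0,0,0],1,-0.2],
  [[0,0,0],1,-0.2],
  [[0,0,0],1,-0.2],
  [[0,0,0],1,-0.2],
  [[0,0,0],1,-0.2],
  [[0,0,0],1,-0.2],
  [[0,0,0],1,-0.2],
  [[0,0,0],1,-0.2],
  [[0,0,0],1,-0.2],
  [[0,0,0],1,-0.2],
  [[0,0,0],1,-0.2],
  [[0,0,0],1,-0.2],
  [[0,0,0],1,-0.2],
  [[0,0,0],1,-0.2],
  [[0,0,0],1,-0.2],
])

```text
t: 4.95
eef_pos: [487.0, -24.6, 344.1]
tcp_rot: [3.141, 0.0, 2.806]
ft_force: [-0.0, 0.4, -0.2]
opening: 0.401
grip_force: 0.0
```

move_arm([
  [[0,0,0],1,-0.2],
  [[0,0,0],1,-0.2],
  [[0,0,0],1,-0.2],
  [[0,0,0],0.25,-0.2],
  [[0,0,0],0,-0.2],
])

```text
t: 5.37
eef_pos: [487.1, -24.3, 344.0]
tcp_rot: [3.142, 0.0, 3.062]
ft_force: [0.4, -0.6, 0.0]
opening: 0.402
grip_force: 0.0
```

```bash
python3 - <<'E'
from h import *
np.set_printoptions(precision=2,suppress=True)
p=read_camera("wrist")
print([(r["at"],r["confidence"],atz(p,r["at"],70)) for r in search_frame("shaft_seat",p)])
s=env.state();print(s["t"],s["eef_pos"],s["tcp_rot"],s["joints"],s["opening"])
u0,v0=262,200
u0,v0=[int(x)-25 for x in proj(p,(487.5,-24,85))]
print(u0,v0)
for z in (97,70):
  for th in(1.27,):
    a=.224+th;n=np.array([np.cos(a),np.sin(a),0]);t=np.array([-n[1],n[0],0])
    print([np.round((np.array(proj(p,np.array([487.2,-23.6,z])+3.5*n+k*4.85*t))+.5-[u0,v0])*12).tolist() for k in(1,-1)])
c=p["image"][v0:v0+50,u0:u0+50,::-1]
cv2.imwrite("pics/w2z.png",cv2.resize(c,None,fx=12,fy=12,interpolation=cv2.INTER_CUBIC))
E
```

```text
[([282.1, 208.9], 0.71, array([484.22, -24.65,  70.  ]))]
5.4667 [487.16 -23.98 343.98] [3.14 0.   3.06] [-0.18  0.38  1.96  0.    0.8  -1.68] 0.40136205192270324
258 192
[[371.0, 285.0], [371.0, 435.0]]
[[365.0, 181.0], [365.0, 317.0]]
```

View pics/w2z.png

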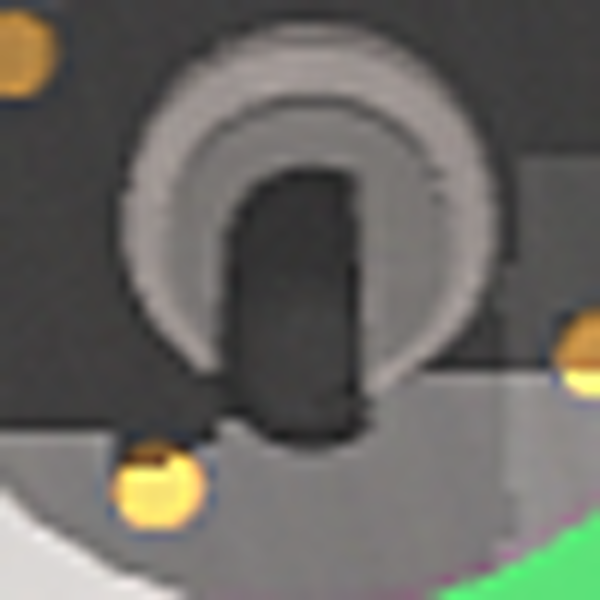

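move_arm([
  [[0,0,-0.5],0,-0.2],
  [[0,0,-0.6],0,-0.2],
  [[0,0,-0.6],0,-0.4],
  [[0,0,-0.6],0,-0.5],
  [[0,0,-0.4],0,-0.5],
  [[0,0,0],0,-0.6],
  [[0,0,0],0,-1],
  [[0,0,0],0,-1],
  [[0,0,0],0,-1],
  [[0,0,0],0,-1],
  [[0,0,0],0,-1],
  [[0,0,0],0,-1],
  [[0,0,0],0,-1],
  [[0,0,0],0,-1],
  [[0,0,0],0,-1],
])

```text
t: 6.72
eef_pos: [487.3, -24.5, 263.5]
tcp_rot: [-3.14, 0.001, 3.065]
ft_force: [-1.9, -14.3, -7.3]
opening: 0.093
grip_force: 30.0
```

move_arm([
  [[0,0,0],-0.5,-1],
  [[0,0,0],-1,-1],
  [[0,0,0],-1,-1],
  [[0,0,0],-1,-1],
  [[0,0,0],-1,-1],
  [[0,0,0],-1,-1],
  [[0,0,0],-1,-1],
  [[0,0,0],-1,-1],
  [[0,0,0],-1,-1],
  [[0,0,0],-1,-1],
  [[0,0,0],-1,-1],
  [[0,0,0],-1,-1],
  [[0,0,0],-1,-1],
  [[0,0,0],-1,-1],
  [[0,0,0],-1,-1],
  [[0,0,0],-1,-1],
  [[0,0,0],-0.4,-1],
  [[0,0,0],0,-1],
  [[0,0,0],0,-1],
  [[0,0,0],0,-1],
])

```text
t: 8.38
eef_pos: [486.4, -24.3, 263.5]
tcp_rot: [-3.139, 0.001, 1.793]
ft_force: [-7.8, -13.0, -1.2]
opening: 0.095
grip_force: 30.0
```

move_arm([
  [[0,0,0],0,-1],
  [[0,0,0],0,-1],
])

```text
t: 8.55
eef_pos: [486.4, -24.3, 263.5]
tcp_rot: [-3.139, 0.001, 1.793]
ft_force: [-7.8, -12.8, -2.6]
opening: 0.094
grip_force: 30.0
```

move_arm([
  [[0,0,0],0,-0.4],
  [[0,0,0],0,-0.2],
  [[0,0,0],0,-0.2],
  [[0,0,0.3],0,-0.2],
  [[0,0,0.7],0,0],
  [[0,0,0.9],0,0.2],
  [[0,0,0.8],0,0.2],
  [[0,0,0],0,0.2],
])

```text
t: 9.22
eef_pos: [487.7, -23.3, 348.6]
tcp_rot: [3.135, 0.003, 1.793]
ft_force: [1.2, -0.3, -1.0]
opening: 0.576
grip_force: 0.0
```

```bash
python3 - <<'E'
from h import *
p=read_camera("wrist");s=env.state();print(s["t"],s["eef_pos"],s["tcp_rot"],s["opening"])
u0,v0=[int(x)-25 for x in proj(p,(487,-24,85))]
for th in(0,.1):
  for z in (97,70):
    a=.224+th;n=np.array([np.cos(a),np.sin(a),0]);t=np.array([-n[1],n[0],0])
    print(th,[np.round((np.array(proj(p,np.array([486.6,-24.3,z])+3.5*n+k*4.85*t))+.5-[u0,v0])*12).tolist() for k in(1,-1)])
cv2.imwrite("pics/w3z.png",cv2.resize(p["image"][v0:v0+50,u0:u0+50,::-1],None,fx=12,fy=12,interpolation=cv2.INTER_CUBIC))
E
```

```text
9.2667 [487.39183291 -23.30228209 346.56061393] [3.13667759e+00 1.98466814e-03 1.79292947e+00] 0.5894803356624158
0 [[355.0, 296.0], [356.0, 443.0]]
0 [[352.0, 194.0], [353.0, 327.0]]
0.1 [[348.0, 291.0], [363.0, 437.0]]
0.1 [[345.0, 189.0], [359.0, 322.0]]
```

View pics/w3z.png

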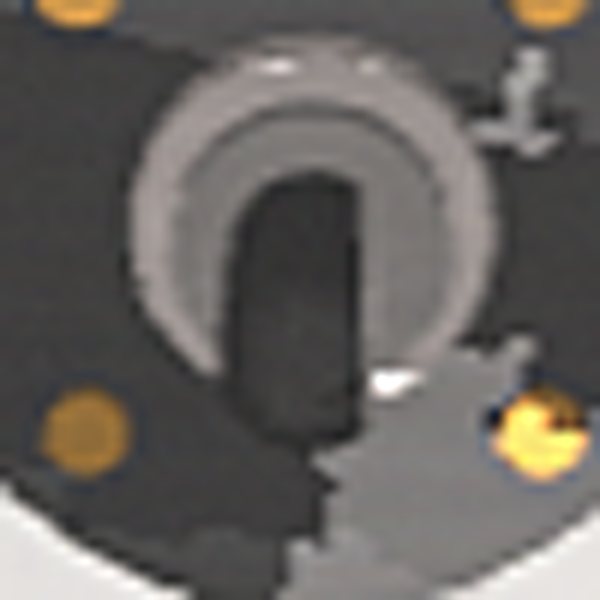

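move_arm([
  [[0.1,0.738,0],-0.963,0.2],
  [[0.1,0.738,0],-0.963,0.2],
  [[0.1,0.738,0],-0.963,0.2],
  [[0.1,0.738,0],-0.963,0.2],
  [[0.1,0.738,0],-0.963,0.2],
  [[0.1,0.738,0],-0.963,0.2],
  [[0.1,0.738,0],-0.963,0.2],
  [[0.1,0.738,-0.1],-0.963,0.2],
  [[0.1,0.738,-0.1],-0.963,0.2],
  [[0.1,0.738,-0.1],-0.963,0.2],
  [[0.1,0.738,-0.1],-0.963,0.2],
  [[0.1,0.738,-0.2],-0.963,0.2],
  [[0.1,0.738,-0.2],-0.963,0.2],
  [[0.1,0.738,-0.2],-0.963,0.2],
  [[0.1,0.738,-0.2],-0.963,0.2],
  [[0.1,0.738,-0.2],-0.963,0.2],
  [[0.1,0.738,-0.1],-0.963,0.2],
  [[0,0,0],0,0.2],
  [[0,0,0],0,0.2],
])

```text
t: 10.85
eef_pos: [537.9, 353.6, 297.7]
tcp_rot: [3.141, 0.002, 0.486]
ft_force: [-0.3, -0.3, 0.6]
opening: 0.6
grip_force: 0.0
```

```bash
python3 - <<'E'
from h import *
np.set_printoptions(precision=2,suppress=True)
p=read_camera("wrist");s=env.state();print(s["t"],s["eef_pos"],s["tcp_rot"],s["opening"]);save(p,"w4.png")
print([(r["at"],r["confidence"],atz(p,r["at"],11)) for r in search_frame("carrier_mid",p)])
hsv=cv2.cvtColor(p["image"],cv2.COLOR_RGB2HSV)
u,v=proj(p,(538.5,352.7,20));print(u,v)
o={}
for n,(a,b) in dict(red=(0,8),blue=(100,125)).items():
    m=cv2.inRange(hsv,(a,150,60),(b,255,255))
    k,_,st,ce=cv2.connectedComponentsWithStats(m)
    for i in range(1,k):
        if st[i,4]>100: print(n,st[i],ce[i],atz(p,ce[i],29))
E
```

```text
10.9 [537.96 352.77 298.14] [3.14 0.   0.49] 0.5998634745082939
[([282.5, 214.3], 0.65, array([533.4 , 351.47,  11.  ])), ([376.8, 247.1], 0.63, array([545.81, 262.68,  11.  ])), ([228.8, 305.7], 0.61, array([431.27, 354.64,  11.  ])), ([467.2, 144.6], 0.59, array([657.25, 244.31,  11.  ]))]
284.04095943022213 211.27703021107357
red [424 123  30  26 617] [439.08 135.33] [648.87 277.    29.  ]
red [270 166  25  26 504] [282.17 178.72] [563.38 367.56  29.  ]
red [363 243  22  24 382] [374.76 253.6 ] [543.57 269.42  29.  ]
blue [  59    0  100  113 3969] [129.57  65.77] [584.86 504.06  29.  ]
blue [495 143  32  26 645] [510.43 155.67] [661.96 219.15  29.  ]
blue [271 237  24  25 463] [282.37 248.98] [511.14 339.88  29.  ]
blue [218 300  13  13 115] [223.92 305.6 ] [440.62 360.54  29.  ]
```

View pics/w4.png

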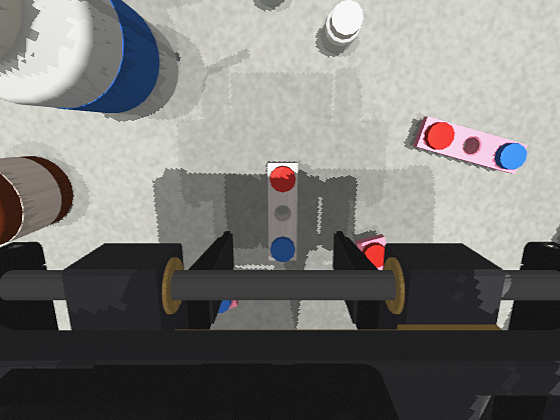

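move_arm([
  [[-0.02,0.01,-0.5],0,0.2],
  [[0,0,-0.7],0,0],
  [[0,0,-0.7],0,0],
  [[0,0,-0.7],0,0],
  [[0,0,-0.6],0,-0.2],
  [[0,0,-0.3],0,-0.2],
  [[0,0,0],0,-0.2],
  [[0,0,0],0,-1],
  [[0,0,0],0,-1],
  [[0,0,0],0,-1],
  [[0,0,0],0,-1],
  [[0,0,0],0,-1],
  [[0,0,0],0,-1],
  [[0,0,0],0,-1],
])

```text
t: 12.12
eef_pos: [537.9, 353.2, 195.2]
tcp_rot: [3.141, -0.002, 0.483]
ft_force: [0.4, -1.6, 7.1]
opening: 0.254
grip_force: 30.0
```

move_arm([
  [[0,0,0.4],0,-1],
  [[0,0,0.8],0,-1],
  [[0,0,1],0,-1],
  [[0,0,1],0,-1],
  [[0,0,0.8],0,-1],
  [[0,0,0.2],0,-1],
  [[0,0,0],0,-1],
  [[0,0,0],0,-1],
])

```text
t: 12.78
eef_pos: [537.3, 353.1, 319.4]
tcp_rot: [3.142, 0.001, 0.483]
ft_force: [-0.0, 1.3, -2.4]
opening: 0.248
grip_force: 30.0
```

```bash
cat > m.py <<'E'
from h import *
np.set_printoptions(precision=2,suppress=True)
p=read_camera("wrist");S=[env.state()]
for _ in range(3): read_camera("wrist");S.append(env.state())
e=np.mean([s["eef_pos"] for s in S],0);yaw=np.mean([s["tcp_rot"][2] for s in S]);s=S[-1]
print(s["t"],e,s["tcp_rot"],s["opening"],s["grip_force"],s["ft_force"],s["moment"])
hsv=cv2.cvtColor(p["image"],cv2.COLOR_RGB2HSV)
zt=e[2]-195+29
c={}
for n,(a,b) in dict(red=(0,8),blue=(100,125)).items():
    m=cv2.inRange(hsv,(a,150,60),(b,255,255))
    k,_,st,ce=cv2.connectedComponentsWithStats(m)
    best=min(((np.linalg.norm(atz(p,ce[i],zt)[:2]-e[:2]),i) for i in range(1,k) if st[i,4]>100))
    c[n]=atz(p,ce[best[1]],zt)[:2];print(n,ce[best[1]],st[best[1],4],c[n])
r,b=c["red"],c["blue"];mid=(r+b)/2;d=r-b
print("mid",mid,"rel",mid-e[:2],"len",np.linalg.norm(d),"yaw",np.arctan2(d[1],d[0]),"tool yaw",yaw)
t=np.array([np.cos(yaw),np.sin(yaw)]);print("rel in tool x,left",(mid-e[:2])@t,(mid-e[:2])@[-t[1],t[0]])
save(p,"m%d.png"%int(s["t"]*100))
E
python3 m.py
```

```text
12.9833 [537.48 353.1  318.32] [3.14 0.   0.48] 0.2483546916676985 29.9997715651989 [-0.26  0.67 -1.75] [ 0.03 -0.02 -0.03]
red [282.88 212.1 ] 1411 [562.97 366.57]
blue [282.88 316.17] 905 [513.29 340.55]
mid [538.13 353.56] rel [0.65 0.45] len 56.08314030168695 yaw 0.48246107362591967 tool yaw 0.48310534888042006
rel in tool x,left 0.7848523544084083 0.10142113808279596
```

move_arm([
  [[-0.1,-0.5,0],-0.192,-1],
  [[-0.1,-0.74,0],-0.192,-1],
  [[-0.1,-0.74,0],-0.192,-1],
  [[-0.1,-0.74,0],-0.192,-1],
  [[-0.1,-0.74,0],-0.192,-1],
  [[-0.1,-0.74,0],-0.192,-1],
  [[-0.1,-0.74,0],-0.192,-1],
  [[-0.1,-0.74,0],-0.192,-1],
  [[-0.1,-0.74,0],-0.192,-1],
  [[-0.1,-0.74,0],-0.192,-1],
  [[-0.1,-0.74,0],-0.192,-1],
  [[-0.1,-0.74,0],-0.192,-1],
  [[-0.1,-0.74,0],-0.192,-1],
  [[-0.1,-0.74,0],-0.192,-1],
  [[-0.1,-0.74,0],-0.192,-1],
  [[-0.1,-0.74,0],-0.192,-1],
  [[-0.093,-0.74,0],-0.192,-1],
  [[0,-0.238,0],0,-1],
  [[0,0,0],0,-1],
  [[0,0,0],0,-1],
])

```text
t: 14.65
eef_pos: [487.0, -24.0, 319.5]
tcp_rot: [-3.141, 0.001, 0.221]
ft_force: [-0.3, -0.2, -1.3]
opening: 0.248
grip_force: 30.0
```

```bash
python3 m.py; python3 - <<'E'
from h import *
p=read_camera("scene");save(p,"s2.png")
for th in("carrier_mid","shaft_seat","carrier_screw"):print(th,[(r["at"],round(r["confidence"],2)) for r in search_frame(th,p)[:5]])
u,v=map(int,proj(p,(486.6,-24.3,110)));print(u,v)
cv2.imwrite("pics/s2c.png",cv2.resize(p["image"][v-40:v+40,u-50:u+50,::-1],None,fx=7,fy=7,interpolation=cv2.INTER_CUBIC))
E
```

```text
14.85 [487.   -23.33 319.66] [-3.14  0.    0.22] 0.24591304246509488 29.999777600169182 [ 0.41  0.06 -1.57] [ 0.01 -0.02  0.04]
red [282.79 212.1 ] 1416 [515.51 -17.33]
blue [282.88 316.17] 905 [461.28 -29.54]
mid [488.4  -23.43] rel [ 1.4  -0.11] len 55.58499152953604 yaw 0.22147191043898823 tool yaw 0.22296757356852542
rel in tool x,left 1.3403165979593075 -0.4123447744996872
carrier_mid [([296.9, 202.3], 0.48), ([297.6, 185.0], 0.39)]
shaft_seat []
carrier_screw [([251.8, 201.2], 0.66), ([322.4, 210.7], 0.56), ([295.4, 183.6], 0.51), ([295.1, 201.0], 0.48)]
249 207
```

View pics/s2c.png

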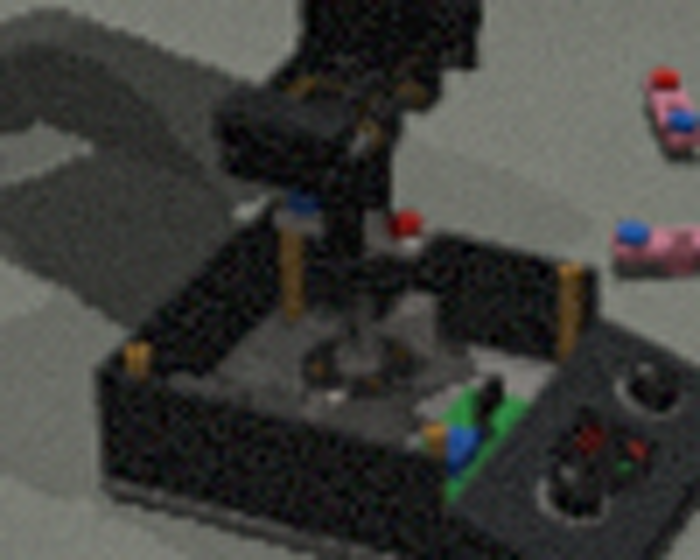

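move_arm([
  [[0,0,-0.4],0,-1],
  [[0,0,-0.4],0,-1],
  [[0,0,-0.1],0,-1],
  [[0,0,-0.1],0,-1],
  [[0,0,-0.1],0,-1],
  [[0,0,0],0,-1],
  [[0,0,0],0,-1],
  [[0,0,0],0,-1],
])

```text
t: 15.72
eef_pos: [487.0, -24.1, 287.1]
tcp_rot: [3.141, -0.0, 0.222]
ft_force: [1.2, 1.0, -2.6]
opening: 0.252
grip_force: 30.0
```

move_arm([
  [[0,0,-0.1],0,-1],
  [[0,0,-0.1],0,-1],
  [[0,0,-0.1],0,-1],
  [[0,0,0],0,-1],
  [[0,0,0],0,-1],
  [[0,0,0],0,-1],
])

```text
t: 16.22
eef_pos: [487.0, -24.1, 277.7]
tcp_rot: [3.142, -0.0, 0.222]
ft_force: [3.6, 3.4, -5.0]
opening: 0.25
grip_force: 30.0
```

move_arm([
  [[0.01,0.01,-0.1],0,-1],
  [[0,0,-0.1],0,-1],
  [[0,0,-0.1],0,-1],
  [[0,0,-0.05],0,-1],
  [[0,0,0],0,-1],
  [[0,0,0],0,-1],
  [[0,0,0],0,-1],
])

```text
t: 16.8
eef_pos: [487.2, -23.9, 267.2]
tcp_rot: [3.142, 0.0, 0.222]
ft_force: [2.3, 0.5, -3.4]
opening: 0.248
grip_force: 30.0
```

Continue gently to the shoulder.

move_arm([
  [[0,0,-0.05],0,-1],
  [[0,0,-0.05],0,-1],
  [[0,0,0],0,-1],
  [[0,0,0],0,-1],
  [[0,0,0],0,-1],
])

```text
t: 17.22
eef_pos: [487.1, -23.8, 265.0]
tcp_rot: [3.141, -0.001, 0.222]
ft_force: [-1.3, 0.9, 9.0]
opening: 0.247
grip_force: 30.0
```

move_arm([
  [[0,0,-0.03],0,-1],
  [[0,0,0],0,-1],
  [[0,0,0],0,-1],
])

```text
t: 17.47
eef_pos: [487.1, -23.8, 264.8]
tcp_rot: [3.141, -0.001, 0.222]
ft_force: [-4.6, 1.1, 21.7]
opening: 0.248
grip_force: 30.0
```

```bash
python3 m.py; python3 - <<'E'
from h import *
p=read_camera("scene")
u,v=map(int,proj(p,(486.6,-24.3,90)))
cv2.imwrite("pics/s3c.png",cv2.resize(p["image"][v-30:v+30,u-40:u+40,::-1],None,fx=9,fy=9,interpolation=cv2.INTER_CUBIC))
for z in(70,92,100):print(z,(np.array(proj(p,(486.6,-24.3,z)))-[u-40,v-30])*9)
E
```

```text
17.6667 [487.09 -23.8  264.86] [ 3.14 -0.    0.22] 0.2472703672438993 30.001544505357742 [-3.84  0.72 22.05] [0.15 0.76 0.02]
red [282.81 212.12] 1416 [515.85 -17.25]
blue [282.91 316.27] 900 [461.57 -29.51]
mid [488.71 -23.38] rel [1.62 0.42] len 55.657131484052144 yaw 0.22223869449061023 tool yaw 0.22210034319126176
rel in tool x,left 1.6753682542995576 0.055592642399369674
70 [365.86633499 316.8185156 ]
92 [364.87181628 273.05609171]
100 [364.50668926 256.989181  ]
```

View pics/s3c.png

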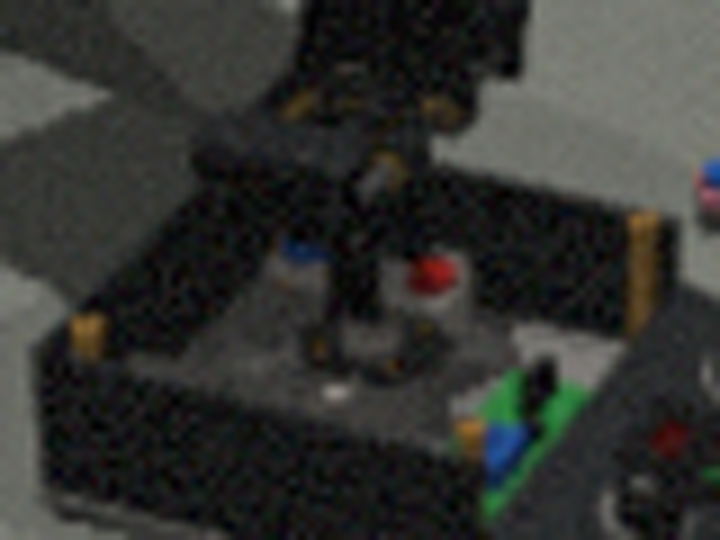

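The carrier is down on the shaft at shoulder height, with the red magnet over the panel side at (430,275). The grip is holding 30 N and the carrier presses on the shoulder with 22 N, so I'm handing in.

```bash
python3 -c "
from cell import env
print(env.job_done())"
```

```text
the job is handed in; nothing more can be done
None
```

I turned the shaft so its flat faces the control panel, seated the carrier on the shoulder with its set-screw over the flat, and handed the job in with the carrier still gripped; the hand-in returned no verdict.

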